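# Feed the tall soapstone rook down the chute

### The job

Two soapstone rooks wait in the two-lane chute, each held by the gate of its own sprung feed lever. Send the taller rook down into the cane crate: swing the lever of its lane all the way to its stop, and once the rook has slid away let the lever go so that it springs fully back home. The shorter rook must stay waiting behind its gate.

Things in the scene. Friction and masses are not known exactly. Their poses are not given: they have to be found in the camera images.
- rook_tall: Taller rook, grey soapstone, 95 mm long, foot and crown 38 mm wide. Lies in either of the chute's two 42 mm lanes (side by side, left and right; 35 degree slope falling away from the robot), foot downhill against its gate paddle. Origin: centre of foot; z to crown. Gate open, it slides within about 1 s into the cane crate at the chute's foot (crate floor 163 mm below the bench top).
- rook_short: Shorter rook, same grey soapstone and shape, 60 mm long, foot and crown 38 mm wide, lying the same way in the other lane, foot against that lane's gate paddle. Origin: centre of its foot, z from foot to crown. It must stay there.
- knob_left (a point): Upright wooden peg (16 mm thick, 58 high, clear 50 mm all round) on the left lane's lever, outside the chute. Point: peg axis, 18 mm below top, 225 above bench. Axes turn with the lever; at home x is downhill, y left, z up; its vertical pivot is at x -45, y -54 mm from the point. Pulled uphill towards the robot it turns anticlockwise from above to a stop at 80 degrees, against 1.7 to 3.5 N.
- knob_right (a point): The same peg on the right lane's lever, mirrored: same sizes, height, axes and spring; the pivot is at x -45, y +54 mm from the point, and pulled uphill it turns clockwise from above. On both levers the peg at the stop is 90 mm straight uphill of home, the gate lets a rook by from about 57 degrees, short of the stop, and the spring snaps the lever home when let go.

How it is judged:
By the outcome, as a careful person would: the job done as asked, in the order asked, and still so for the second after the job is handed in, with the robot touching nothing.
It also fails if it takes over 38 s, if anything falls off the work surface, if the arm or the gripper's body presses on something with over 40 N, if the wrist force passes 120 N, or if a joint passes its speed limit or range.

### The arm

A 6-joint arm with a two-finger parallel gripper is mounted at the origin on the work surface. World frame = base frame: x ahead of the robot, y to its left, z up, the work surface at z = 0. Lengths are in m, angles in degrees, forces in N, time in s.
With the tool pointing down it reaches from about 0.375 to 0.9 m from the base axis. Payload 3.1 kg.
Tool frame: the origin (TCP) lies midway between the tips of the shut fingers; the grasp point (between the pads) lies 19 mm behind it; x points along the fingers, z is the direction in which the jaws open and shut, and the axes are right-handed (so a half turn about x gives the same grasp; the last joint's range is limited). The gripper opens to 87 mm and grips with 3 to 60 N. Pads are 19 mm wide; open, the fingers measure 117 mm over their backs; the gripper's body (75 mm by 190 mm) begins 51 mm behind the grasp point.
Start: joints at [-84.368, 30.224, 82.088, -0, 67.689, -10.227], TCP at [0.171, -0.601, 0.223] pointing down, gripper open.
Joint ranges: [-176.69, 176.69], [-43.24, 126.21], [12.49, 139.97], [-82, 262], [0, 151.66], [-163.58, 163.58]. Speed limits (degrees/s): [159.86, 159.86, 180, 180, 180, 180].

### API

Orientations are given as a 3x3 rotation matrix whose columns are the frame's x, y, z axes.
In Python, from rig import * gives the robot as it stands.
- The arm moves only by the tool play_rows, never from a script. Its argument "rows" is a list that holds one entry, the list of rows, each a list of 7 numbers: the shift along the tool's x, y, z in m, then the turn, a rotation vector about the tool's x, y, z in degrees, then the finger opening in m, from 0 to 0.087. A call has 1 to 12 rows; each row is the pose to reach, as a shift and turn from the pose commanded when the call began, along the tool's axes at that moment; what a row does not reach only later rows make up. A row lasts 1/10 s, in which the tool goes at most 50 mm and 8.59 degrees, less where a joint would pass 70% of its speed; a pose out of reach is approached as far as the arm can. A call with a gripper value outside its range is refused whole. The fingers move at their own pace and stop on an object; the grip force is fixed at half the most. Time passes only in rows, so rows that repeat a pose let the fingers close. It gives the time, the measured TCP pose, the force and the opening at its end, in the units of the state.
- read_state(): the state, without advancing time (a new reading comes with each control period).
- capture(name): name is "side" or "top" or "wrist"; returns a dict with "pixels" (400x640x3 uint8, red, green, blue), "intrinsics" (3x3 intrinsics, pixels), "k1" (the pictures are not rectified: a ray, as slopes to the right and down, at radius r is drawn at 1 + k1 r^2 times it, then the intrinsics apply), "rvec" (rotation vector, rad) and "tvec" (3), from world to camera coordinates, as OpenCV has them. Camera axes: x right, y down, z forward; pixel columns grow to the right and rows downward; lengths in m; the calibration is good to about 2 mm. A picture is of the moment at which its call begins. There is no depth.
- hand_in(): hands the job in, once; it reports no verdict.
Trained networks look in the newest picture that a camera, given by its name, has taken for a name from the list of things; names that differ only in an ending like _2 or _b are one class to them, and where a whole thing is asked for, a point or a joint stands for the part that bears it (a point fixed in the world has none). Each returns a list of dicts, best first, with "p" (0 to 1); they miss things now and then, are a little off and sometimes report something else, mostly with a low value. They report only what shows in the picture. A call takes as long as a camera call.
- trace(camera, target): "mask" (400x640 bool, what is visible of it) and "at" ([column, row] in pixels, amid what is visible of it).
The state is a dict: "time_s": time; "joint_positions": joint angles; "qvel": joint speeds; "tau": joint torques, N m; "position": TCP position; "tcp_rot": TCP orientation; "force": force on the tool from outside, world axes, zero at the start; "moment": the same for the moment, N m; "opening": opening from 0.0 (shut) to 1.0 (fully open).
Only numpy, scipy, OpenCV 4.12 (cv2) and the standard library are available. Lean on these libraries where they do the work, as an engineer would, in place of code of your own. Each camera call takes 0.05 s, during which the arm holds its last target.

## Working session

There is one attempt and no reset: what is moved stays moved. The work goes in short steps, Python scripts to look and compute and a tool call to move; the robot and the scene stay as the last step left them, time stands still between calls to the robot, and variables do not carry over. Pictures are saved under pics/ and viewed, and the job is handed in when it is done.

Besides the shell and the picture viewer there is one more tool, called in YAML: its name, and indented under it one key for each argument. play_rows: Moves the arm, as the interface text tells. Its arguments: {"type":"object","properties":{"rows":{"type":"array"}},"required":["rows"]}

```bash
mkdir -p pics; ls
cat > h.py <<'E'
from rig import *
import numpy as np, cv2
def snap(n,out):
    c=capture(n); cv2.imwrite('pics/'+out,cv2.cvtColor(np.asarray(c["pixels"],dtype=np.uint8),cv2.COLOR_RGB2BGR)); return c
def ray(c,p):
    K=np.array(c["intrinsics"],float); k=c["k1"]
    d=np.array([(p[0]-K[0,2])/K[0,0],(p[1]-K[1,2])/K[1,1]]); u=d.copy()
    for _ in range(30): u=d/(1+k*(u@u))
    R=cv2.Rodrigues(np.array(c["rvec"],float))[0]; t=np.array(c["tvec"],float).ravel()
    return -R.T@t, R.T@np.array([u[0],u[1],1])
def atz(c,p,z):
    o,d=ray(c,p); return o+d*(z-o[2])/d[2]
def proj(c,X):
    R=cv2.Rodrigues(np.array(c["rvec"],float))[0]; q=R@np.array(X)+np.array(c["tvec"],float).ravel()
    u=q[:2]/q[2]; u=u*(1+c["k1"]*(u@u)); K=np.array(c["intrinsics"]); return K[:2,:2]@u+K[:2,2]
E
python3 - <<'E'
from h import *
s=read_state(); print(s)
for n in ("side","top","wrist"):
    c=snap(n,n+"0.png"); print(n,ray(c,(320,200)))
    for t in ("rook_tall","rook_short","knob_left","knob_right"):
        for r in trace(n,t)[:2]: print(t,r["p"],r["at"],r["mask"].sum())
E
```

```text
pics
{'time_s': 0.0, 'joint_positions': array([-8.43668968e+01,  3.02808116e+01,  8.21568463e+01, -1.13335438e-03,
        6.76898347e+01, -1.02296221e+01]), 'qvel': array([ 0.03714116, -0.00902138, -0.02267972,  0.01915824,  0.03070575,
        0.12200506]), 'tau': array([ 1.81688098e-03, -4.40036523e+01, -1.76593798e+01,  6.32762862e-02,
        5.81744453e-02, -1.70978997e-04]), 'position': array([ 0.17075773, -0.60044798,  0.22154931]), 'tcp_rot': array([[-2.36629007e-04,  9.61917321e-01,  2.73340468e-01],
       [ 2.21262167e-03,  2.73340310e-01, -9.61914850e-01],
       [-9.99997524e-01,  3.77182087e-04, -2.19303936e-03]]), 'force': array([-0.28695785, -0.54615472, -0.81327116]), 'moment': array([ 0.05175003, -0.03369914,  0.01588567]), 'opening': 0.9999030134570235}
side (array([ 0.43669289, -0.49639338,  0.64223916]), array([ 0.22147368,  0.78666748, -0.57642151]))
rook_tall 0.81 [266.0, 256.6] 882
rook_short 0.76 [281.5, 278.8] 679
knob_left 0.7 [308.5, 234.7] 559
knob_right 0.65 [340.2, 321.0] 1119
top (array([0.53234895, 0.02002253, 0.88226374]), array([ 0.08498071,  0.01234009, -0.99639894]))
rook_tall 0.75 [433.4, 220.8] 582
rook_tall 0.69 [374.9, 268.2] 1212
rook_short 0.76 [404.2, 255.2] 835
rook_short 0.17 [435.2, 219.4] 567
knob_left 0.57 [337.5, 233.7] 509
knob_right 0.63 [430.0, 220.7] 581
knob_right 0.46 [401.0, 257.6] 818
wrist (array([ 0.24558607, -0.57982797,  0.38454371]), array([-0.27293043, -0.06390024, -0.95999129]))
```

View pics/side0.png

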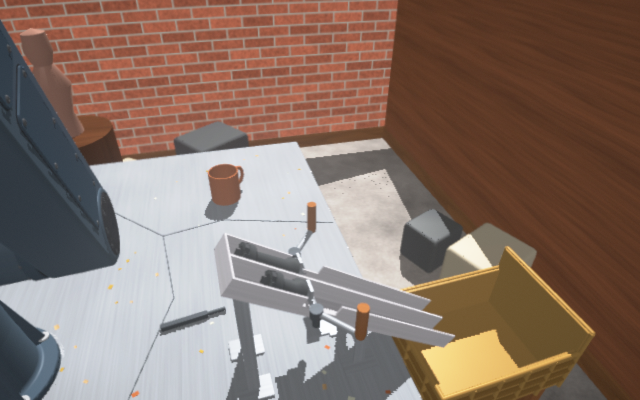

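View pics/top0.png

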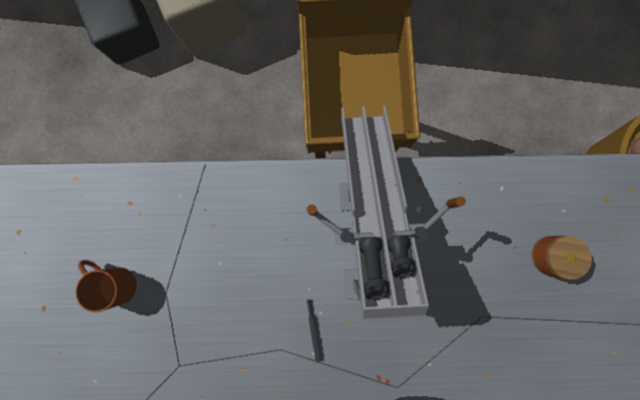

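Run:
```python
from h import *
c=snap("top","top1.png"); im=cv2.imread("pics/top1.png")
cv2.imwrite("pics/top1z.png",cv2.resize(im[100:320,280:480],None,fx=3,fy=2.7272727,interpolation=cv2.INTER_CUBIC))
s=snap("side","side1.png"); im=cv2.imread("pics/side1.png")
cv2.imwrite("pics/side1z.png",cv2.resize(im[190:350,200:400],None,fx=4,fy=3.75 if 0 else 3.7,interpolation=cv2.INTER_CUBIC))
```

```text
(no output)
```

View pics/top1z.png

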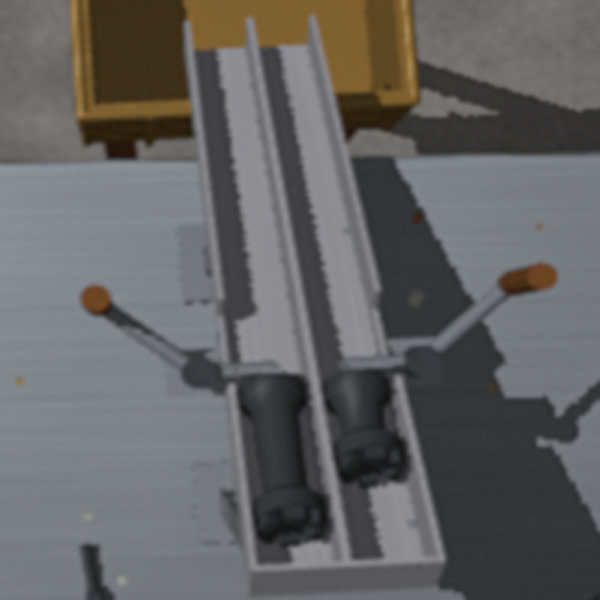

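View pics/side1z.png

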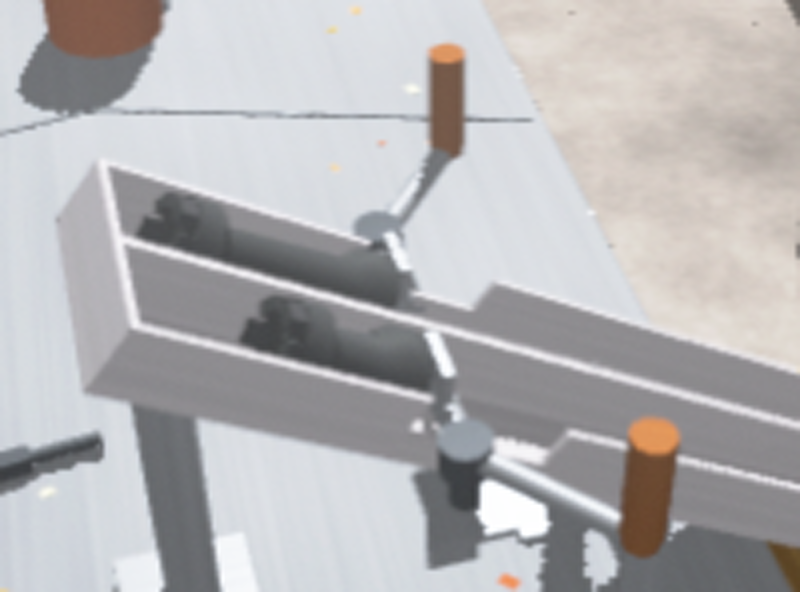

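Run:
```python
from h import *
c=capture("top"); s=capture("side")
L=atz(c,(311.7,209.3),.243);R=atz(c,(460.3,200.8),.243);Ls=atz(s,(311.75,204.3),.243)
Rs=atz(s,(200+653/4,190+436/3.7),.243)
print(L,R,Ls,Rs)
# intersect
A=[];b=[]
for cc,p in((c,(311.7,209.3)),(s,(311.75,204.3))):
    o,d=ray(cc,p);d/=np.linalg.norm(d);P=np.eye(3)-np.outer(d,d);A.append(P);b.append(P@o)
print(np.linalg.lstsq(np.vstack(A),np.hstack(b),rcond=None)[0])
L=(L+Ls)/2;R=(R+Rs)/2
v=L-R; print(np.linalg.norm(v)); yl=v/np.linalg.norm(v); x=np.array([yl[1],-yl[0],0])
print("yaw",np.degrees(np.arctan2(x[1],x[0])),"pivot",L-.045*x-.054*yl)
# chute wall direction check: central divider top 
r=read_state()
print(r["position"])
for p in ((280+255/3,100+565/2.727),(280+440/3,100+560/2.727)): print(atz(c,p,.3))
```

```text
[0.57267521 0.04097047 0.243     ] [ 0.5820448  -0.18912752  0.243     ] [0.57333023 0.03970686 0.243     ] [ 0.58148661 -0.18958185  0.243     ]
[0.57317095 0.04090512 0.24215287]
0.22986044578821227
yaw 2.184820652806892 pivot [ 0.53009408 -0.01533762  0.243     ]
[ 0.17080599 -0.60117944  0.22257727]
[ 0.43284805 -0.03247188  0.3       ]
[ 0.43387535 -0.11752955  0.3       ]
```

Run:
```python
from h import *
c=capture("top"); s=capture("side")
T=lambda u,v:(280+u/3,100+v/2.7272727)
S=lambda u,v:(200+u/4,190+v/3.7)
def tri(a,b):
    A=[];B=[]
    for cc,p in((c,a),(s,b)):
        o,d=ray(cc,p);d/=np.linalg.norm(d);P=np.eye(3)-np.outer(d,d);A.append(P);B.append(P@o)
    return np.linalg.lstsq(np.vstack(A),np.hstack(B),rcond=None)[:2]
print("pivL",tri(T(203,370),S(378,224)))
print("pivR",tri(T(424,358),S(465,440)))
print("cornerL",tri(T(250,567),S(102,163)))
print("cornerR",tri(T(441,562),S(136,325)))
print("cornerM",tri(T(345,560),S(122,240)))
print("knobR",tri(T(541,275),S(653,436)))
```

```text
pivL (array([ 0.53085192, -0.01603631,  0.19713345]), array([2.01664957e-07]))
pivR (array([ 0.53567039, -0.13800147,  0.19453223]), array([1.03791311e-06]))
cornerL (array([ 0.42664769, -0.03304804,  0.26688773]), array([3.73716874e-07]))
cornerR (array([ 0.42931798, -0.1252233 ,  0.26991247]), array([4.76923626e-06]))
cornerM (array([ 0.42971889, -0.07918567,  0.26734094]), array([5.7246434e-07]))
knobR (array([ 0.58184152, -0.18926496,  0.24255551]), array([7.32041434e-08]))
```

play_rows:
  rows:
    - [[-0.05,0,0,0,0,0,0.05],[-0.1,0,0,0,0,0,0.05],[-0.137,0.04,-0.036,-8,0,0,0.05],[-0.137,0.562,-0.507,-126.5,0,0,0.05],[-0.137,0.562,-0.507,-126.5,0,0,0.05],[-0.137,0.562,-0.507,-126.5,0,0,0.05],[-0.137,0.562,-0.507,-126.5,0,0,0.05],[-0.137,0.562,-0.507,-126.5,0,0,0.05],[-0.137,0.562,-0.507,-126.5,0,0,0.05],[-0.137,0.562,-0.507,-126.5,0,0,0.05],[-0.137,0.562,-0.507,-126.5,0,0,0.05],[-0.137,0.562,-0.507,-126.5,0,0,0.05]]

```text
time_s: 2.25
position: [0.4325, -0.1832, 0.3567]
tcp_rot: [[0.001, -0.2, 0.98], [-0.001, 0.98, 0.2], [-1.0, -0.001, 0.001]]
force: [1.7, -0.6, 0.1]
opening: 0.573
```

```bash
cat > go.py <<'E'
import sys
from h import *
x,y,z,psi=map(float,sys.argv[1:5])
r=read_state();R=np.array(r["tcp_rot"])
a=np.radians(psi);Z=np.array([np.cos(a),np.sin(a),0]);X=np.array([0,0,-1.]);G=np.c_[X,np.cross(Z,X),Z]
print(r["time_s"],r["position"],"psi",np.degrees(np.arctan2(R[1,2],R[0,2])),r["joint_positions"].round(1),"F",r["force"].round(1),r["opening"])
print("shift",(R.T@(np.array([x,y,z])-r["position"])).round(4),"turn",np.degrees(cv2.Rodrigues(R.T@G)[0].ravel()).round(2))
E
python3 go.py .573 .0405 .36 52.4
```

```text
2.25 [ 0.43246878 -0.18318898  0.35671223] psi 11.547199329655532 [-36.6   9.4  92.4   0.   78.1 -48.2] F [ 1.7 -0.6  0.1] 0.5728170601397016
shift [-0.0033  0.191   0.1825] turn [-4.085e+01  2.000e-02  6.000e-02]
```

play_rows:
  rows:
    - [[-0.003,0.18,0.17,-36,0,0,0.05],[-0.003,0.18,0.17,-36,0,0,0.05],[-0.003,0.18,0.17,-36,0,0,0.05],[-0.003,0.18,0.17,-36,0,0,0.05],[-0.003,0.18,0.17,-36,0,0,0.05],[-0.003,0.18,0.17,-36,0,0,0.05],[-0.003,0.18,0.17,-36,0,0,0.05],[-0.003,0.18,0.17,-36,0,0,0.05],[-0.003,0.18,0.17,-36,0,0,0.05]]

```text
time_s: 3.15
position: [0.5629, 0.0233, 0.3594]
tcp_rot: [[-0.0, -0.732, 0.681], [-0.0, 0.681, 0.732], [-1.0, 0.0, -0.0]]
force: [-0.4, -1.2, -0.5]
opening: 0.576
```

```bash
python3 go.py .573 .0405 .36 52.4
python3 - <<'E'
from h import *
c=snap("wrist","w2.png")
for X in ((.573,.0405,.243),(.530,-.0155,.197)): print(proj(c,X))
for r in trace("wrist","knob_left")[:2]: print(r["p"],r["at"])
E
```

```text
3.15 [0.56290501 0.02325817 0.359406  ] psi 47.085978624357274 [ -9.   17.9  80.3  -0.   81.8 -56.1] F [-0.4 -1.2 -0.5] 0.575581648128323
shift [-0.0006  0.0043  0.0195] turn [-5.31 -0.02 -0.01]
[346.08406201 191.43141453]
[273.80541133 186.25114229]
0.85 [300.0, 184.3]
```

View pics/w2.png

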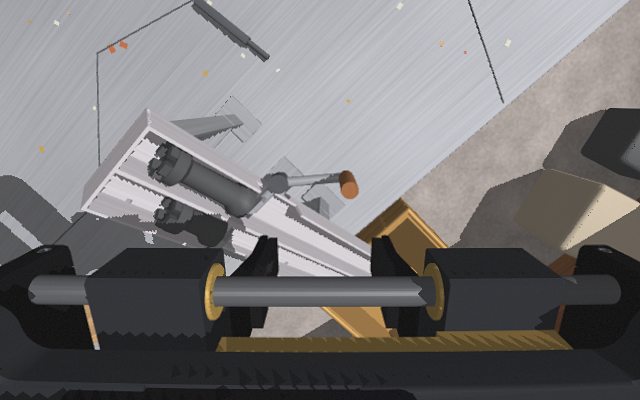

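Run:
```python
import cv2
im=cv2.imread("pics/w2.png"); cv2.imwrite("pics/w2z.png",cv2.resize(im[150:230,250:370],None,fx=6,fy=6,interpolation=cv2.INTER_CUBIC))
```

```text
(no output)
```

View pics/w2z.png

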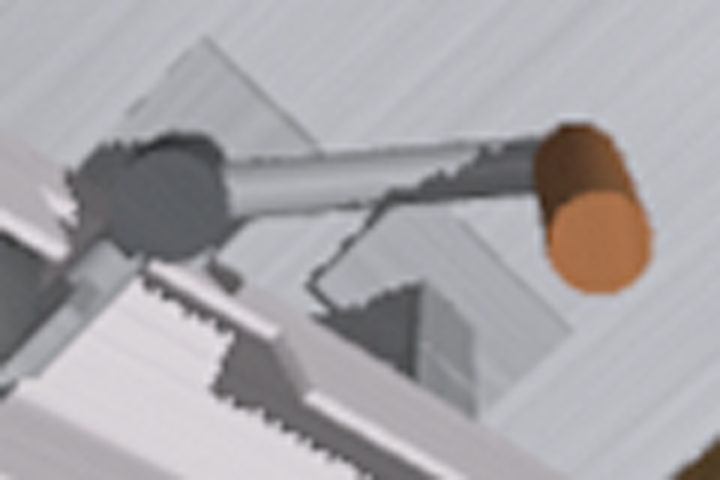

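play_rows:
  rows:
    - [[0,0.004,0.015,-4.5,0,0,0.05],[0,0.004,0.015,-4.5,0,0,0.05],[0,0.004,0.015,-4.5,0,0,0.05],[0,0.004,0.015,-4.5,0,0,0.05]]

```text
time_s: 3.65
position: [0.5704, 0.0376, 0.3594]
tcp_rot: [[-0.0, -0.784, 0.621], [-0.0, 0.621, 0.784], [-1.0, 0.0, -0.0]]
force: [0.2, -0.3, -0.4]
opening: 0.575
```

```bash
python3 go.py .573 .0405 .215 52.4
python3 - <<'E'
from h import *
c=snap("wrist","w3.png")
for X in ((.573,.0405,.243),(.530,-.0155,.197)): print(proj(c,X))
im=cv2.imread("pics/w3.png"); hsv=cv2.cvtColor(im,cv2.COLOR_BGR2HSV)
cv2.imwrite("pics/w3z.png",cv2.resize(im[150:250,250:370],None,fx=6,fy=6,interpolation=cv2.INTER_CUBIC))
E
python3 go.py .573 .0405 .215 52.4
```

```text
3.65 [0.57042528 0.03760441 0.35936553] psi 51.61031427248603 [ -7.4  18.7  79.1  -0.   82.2 -59. ] F [ 0.2 -0.3 -0.4] 0.575084225102591
shift [ 0.1444 -0.0002  0.0039] turn [-0.79 -0.02 -0.  ]
[328.17817725 196.43390134]
[258.05416979 185.27481591]
3.7 [0.57048739 0.03769454 0.35937342] psi 51.62541600033836 [ -7.4  18.7  79.1  -0.   82.2 -59. ] F [-0.5  0.6  0.2] 0.5715830934068448
shift [ 0.1444 -0.0002  0.0038] turn [-0.77 -0.02 -0.  ]
```

View pics/w3z.png

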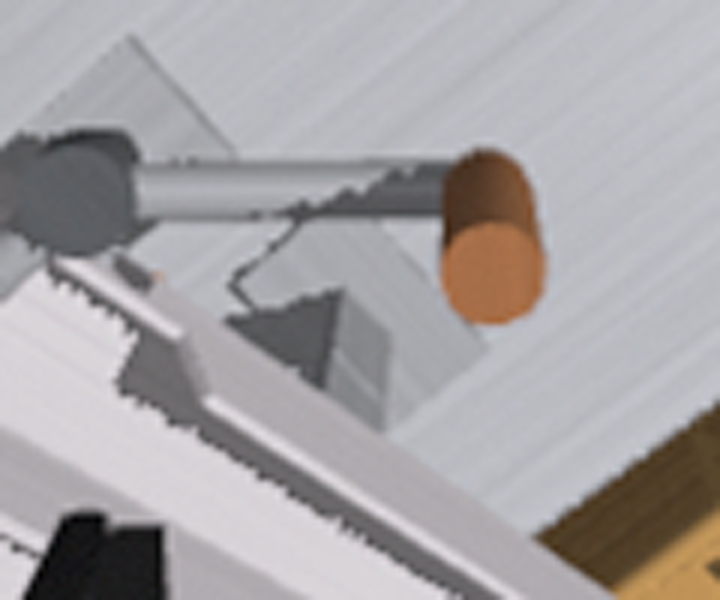

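play_rows:
  rows:
    - [[0.05,0,0.006,-0.8,0,0,0.05],[0.09,0,0.006,-0.8,0,0,0.05],[0.12,0,0.006,-0.8,0,0,0.05],[0.15,0,0.006,-0.8,0,0,0.05],[0.15,0,0.006,-0.8,0,0,0.05],[0.15,0,0.006,-0.8,0,0,0.05]]

```text
time_s: 4.3
position: [0.5747, 0.0427, 0.2096]
tcp_rot: [[-0.0, -0.793, 0.609], [-0.0, 0.609, 0.793], [-1.0, 0.0, -0.0]]
force: [1.1, 0.3, -0.1]
opening: 0.576
```

```bash
python3 go.py .573 .0405 .209 52.4;python3 - <<'E'
from h import *
snap("wrist","w4.png");snap("top","t4.png"); c=snap("side","s4.png")
im=cv2.imread("pics/s4.png");cv2.imwrite("pics/s4z.png",cv2.resize(im[130:290,220:420],None,fx=3.7,fy=3.7))
E
```

```text
4.3 [0.57465171 0.04273354 0.20958788] psi 52.475377778963555 [ -6.9  27.4  90.   -0.   62.7 -59.3] F [ 1.1  0.3 -0.1] 0.5759833346978981
shift [ 0.0006 -0.0001 -0.0028] turn [ 0.08 -0.02 -0.02]
```

View pics/w4.png

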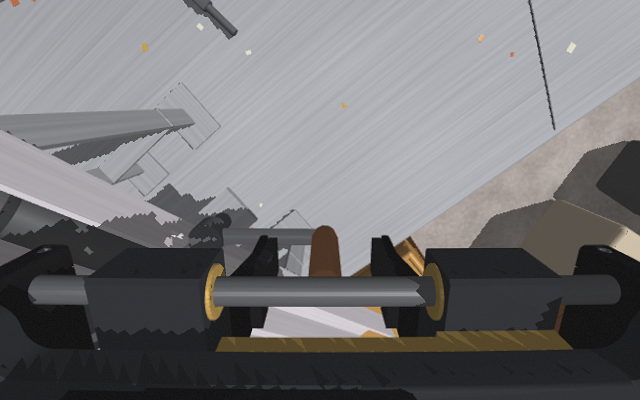

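View pics/s4z.png

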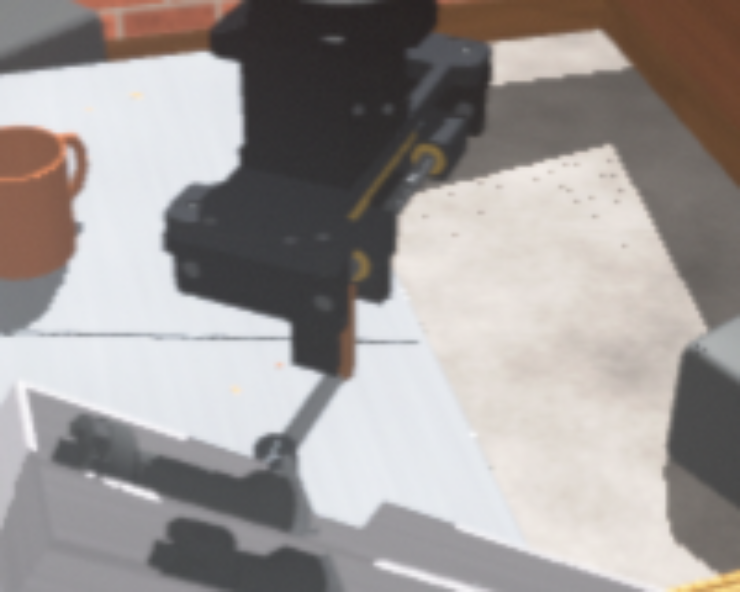

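play_rows:
  rows:
    - [[0,0,0,0,0,0,0.01],[0,0,0,0,0,0,0.01],[0,0,0,0,0,0,0.01],[0,0,0,0,0,0,0.01],[0,0,0,0,0,0,0.01],[0,0,0,0,0,0,0.01]]

```text
time_s: 5.05
position: [0.5744, 0.043, 0.2093]
tcp_rot: [[-0.0, -0.793, 0.609], [-0.0, 0.609, 0.793], [-1.0, 0.0, -0.0]]
force: [-0.6, -0.2, 0.7]
opening: 0.165
```

```bash
python3 go.py .573 .0405 .209 52.4;python3 - <<'E'
from h import *
c=snap("side","s5.png")
im=cv2.imread("pics/s5.png");cv2.imwrite("pics/s5z.png",cv2.resize(im[130:290,220:420],None,fx=3.7,fy=3.7))
# arc in tool axes: start TCP p0, pivot vector
r=read_state();R=np.array(r["tcp_rot"]);v=np.array([.043,.056,0])
for t in range(0,88,8):
    a=np.radians(t);c_,s_=np.cos(a),np.sin(a)
    w=np.array([c_*v[0]-s_*v[1],s_*v[0]+c_*v[1],0])
    print(t,(R.T@(w-v)).round(4))
for t in (80,82):
    a=np.radians(t);c_,s_=np.cos(a),np.sin(a)
    w=np.array([c_*v[0]-s_*v[1],s_*v[0]+c_*v[1],0])
    print(t,(R.T@(w-v)).round(4),w-v)
E
```

```text
5.05 [0.57444637 0.04298331 0.20934896] psi 52.507735234905084 [ -6.8  27.3  90.1  -0.   62.6 -59.3] F [-0.6 -0.2  0.7] 0.16505260849842684
shift [ 0.0003 -0.0004 -0.0029] turn [ 0.11 -0.   -0.  ]
0 [0. 0. 0.]
8 [ 0.      0.0098 -0.0007]
16 [ 0.      0.0195 -0.0027]
24 [ 0.      0.0287 -0.0061]
32 [ 0.      0.0374 -0.0107]
40 [ 0.      0.0454 -0.0165]
48 [ 0.      0.0525 -0.0233]
56 [ 0.      0.0585 -0.0311]
64 [ 0.      0.0635 -0.0396]
72 [ 0.      0.0672 -0.0488]
80 [ 0.      0.0696 -0.0583]
80 [ 0.      0.0696 -0.0583] [-0.09068236 -0.00392897  0.        ]
82 [ 0.      0.0699 -0.0607] [-0.09247057 -0.00562478  0.        ]
```

View pics/s5z.png

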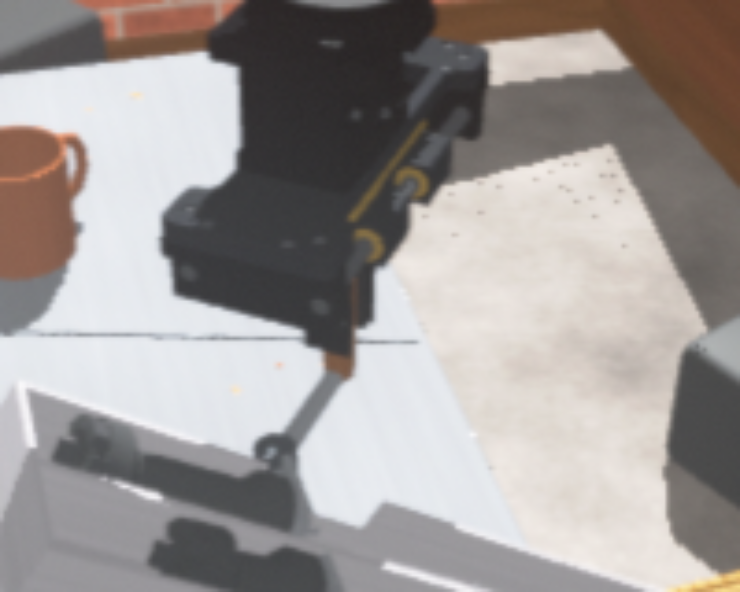

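play_rows:
  rows:
    - [[0,0.005,-0.0002,-4,0,0,0.01],[0,0.01,-0.0007,-8,0,0,0.01],[0,0.0147,-0.0015,-12,0,0,0.01],[0,0.0195,-0.0027,-16,0,0,0.01],[0,0.0241,-0.0042,-20,0,0,0.01],[0,0.0287,-0.0061,-24,0,0,0.01],[0,0.0287,-0.0061,-24,0,0,0.01],[0,0.0287,-0.0061,-24,0,0,0.01]]

```text
time_s: 5.9
position: [0.5486, 0.0557, 0.2094]
tcp_rot: [[0.001, -0.972, 0.235], [0.0, 0.235, 0.972], [-1.0, -0.001, 0.001]]
force: [1.7, 1.8, -1.4]
opening: 0.165
```

```bash
python3 go.py .573 .0405 .209 76;python3 - <<'E'
from h import *
c=snap("side","s6.png")
im=cv2.imread("pics/s6.png");cv2.imwrite("pics/s6z.png",cv2.resize(im[130:290,220:420],None,fx=3.7,fy=3.7))
E
```

```text
5.9 [0.54855311 0.05572312 0.20937834] psi 76.41110736389257 [ -5.8  25.5  93.6   0.   60.8 -82.3] F [ 1.7  1.8 -1.4] 0.16454659233559696
shift [ 0.0004 -0.0273 -0.0091] turn [0.41 0.03 0.05]
```

View pics/s6z.png

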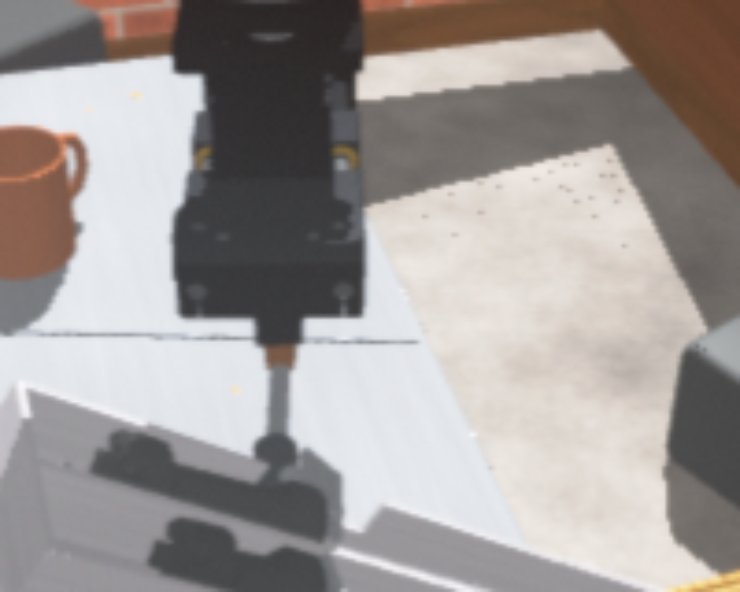

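play_rows:
  rows:
    - [[0,0.0098,-0.0007,-8,0,0,0.01],[0,0.0195,-0.0027,-16,0,0,0.01],[0,0.0287,-0.0061,-24,0,0,0.01],[0,0.0374,-0.0107,-32,0,0,0.01],[0,0.0454,-0.0165,-40,0,0,0.01],[0,0.0525,-0.0233,-48,0,0,0.01],[0,0.0585,-0.0311,-56,0,0,0.01],[0,0.0592,-0.0321,-57,0,0,0.01],[0,0.0592,-0.0321,-57,0,0,0.01],[0,0.0592,-0.0321,-57,0,0,0.01]]

```text
time_s: 6.95
position: [0.4843, 0.0398, 0.2094]
tcp_rot: [[0.003, -0.727, -0.686], [0.004, -0.686, 0.727], [-1.0, -0.005, 0.001]]
force: [3.6, 5.7, -2.4]
opening: 0.17
```

```bash
python3 go.py .4826 .038 .209 132.4;python3 - <<'E'
from h import *
c=snap("side","s7.png")
c=snap("top","t7.png")
E
```

```text
6.95 [0.48425381 0.03979296 0.2093634 ] psi 133.33516277860795 [  -8.7   20.6  102.6    0.3   56.7 -142.2] F [ 3.6  5.7 -2.4] 0.1699345080358214
shift [ 0.0004  0.0024 -0.0002] turn [0.94 0.05 0.26]
```

View pics/s7.png

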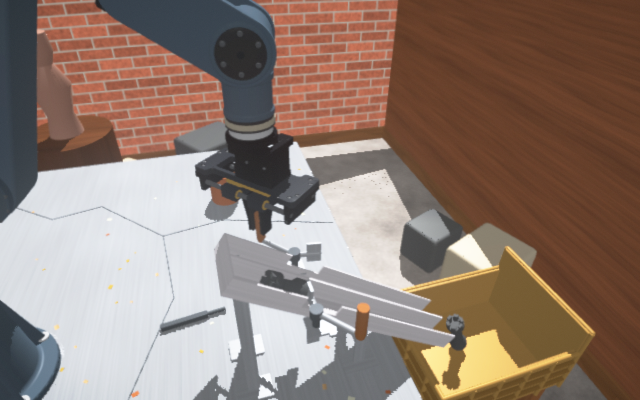

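View pics/t7.png

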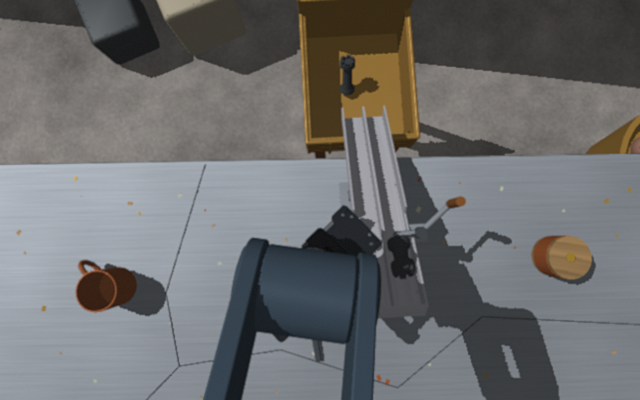

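play_rows:
  rows:
    - [[0,0.0015,0,-1,0,0,0.01],[0,0.003,-0.0001,-2,0,0,0.01],[0,0.003,-0.0001,-2,0,0,0.01],[0,0.003,-0.0001,-2,0,0,0.01]]

```text
time_s: 7.45
position: [0.4839, 0.0395, 0.2095]
tcp_rot: [[0.007, -0.705, -0.71], [0.008, -0.71, 0.705], [-1.0, -0.01, 0.001]]
force: [7.9, 11.8, -5.0]
opening: 0.166
```

```bash
python3 go.py .4826 .038 .209 132.4
```

```text
7.45 [0.4839403  0.03945292 0.20945662] psi 135.20576586211556 [  -8.9   20.4  102.8    0.6   56.4 -144.4] F [ 7.9 11.8 -5. ] 0.165644529739778
shift [ 0.0004  0.002  -0.0001] turn [2.81 0.05 0.59]
```

play_rows:
  rows:
    - [[0,0,0,0,0,0,0.052],[0,0,0,0,0,0,0.052],[0,0,0,0,0,0,0.052],[0,0,0,0,0,0,0.052],[0,0,0,0,0,0,0.052],[0,0,0,0,0,0,0.052]]

```text
time_s: 8.05
position: [0.4807, 0.0359, 0.2094]
tcp_rot: [[-0.0, -0.701, -0.713], [-0.0, -0.713, 0.701], [-1.0, 0.0, 0.0]]
force: [-0.1, -0.5, 0.6]
opening: 0.571
```

Run:
```python
from h import *
c=snap("side","s8.png")
```

```text
(no output)
```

View pics/s8.png

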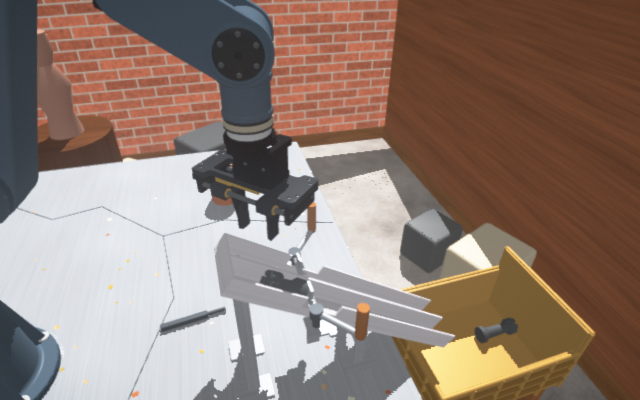

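The lever has sprung home: the peg is back at about (312,215). The tall rook lies in the crate at (497,328), and the short rook is still at (285,280). I'll lift clear next.

play_rows:
  rows:
    - [[-0.03,0,0,0,0,0,0.052],[-0.07,0,0,0,0,0,0.052],[-0.11,0,0,0,0,0,0.052],[-0.14,0,0,0,0,0,0.052],[-0.14,0,0,0,0,0,0.052],[-0.14,0,0,0,0,0,0.052],[-0.14,0,0,0,0,0,0.052],[-0.14,0,0,0,0,0,0.052]]

```text
time_s: 8.9
position: [0.4798, 0.0362, 0.3477]
tcp_rot: [[-0.004, -0.701, -0.713], [0.001, -0.713, 0.701], [-1.0, 0.002, 0.003]]
force: [-0.6, -0.7, -0.8]
opening: 0.597
```

```bash
python3 go.py .4826 .038 .35 132.4
python3 - <<'E'
from h import *
c=snap("side","s9.png");snap("top","t9.png")
print(proj(c,(.573,.0405,.243)))
im=cv2.imread("pics/s9.png");cv2.imwrite("pics/s9z.png",cv2.resize(im[190:390,200:600],None,fx=2,fy=2,interpolation=cv2.INTER_CUBIC))
E
```

```text
8.9 [0.47984733 0.03620592 0.34768757] psi 135.50074904627985 [  -9.    11.1   91.8    0.    77.4 -144.5] F [-0.6 -0.7 -0.8] 0.5974583960836078
shift [-0.0023 -0.0032 -0.0007] turn [ 3.1   0.17 -0.13]
[311.44446805 204.06045348]
```

View pics/s9z.png

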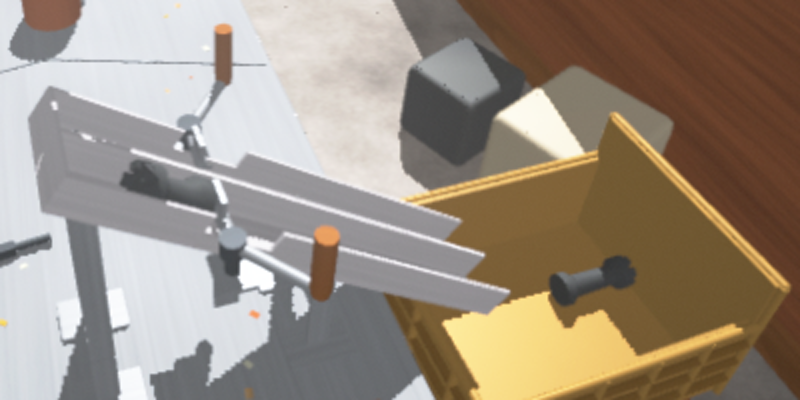

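View pics/t9.png

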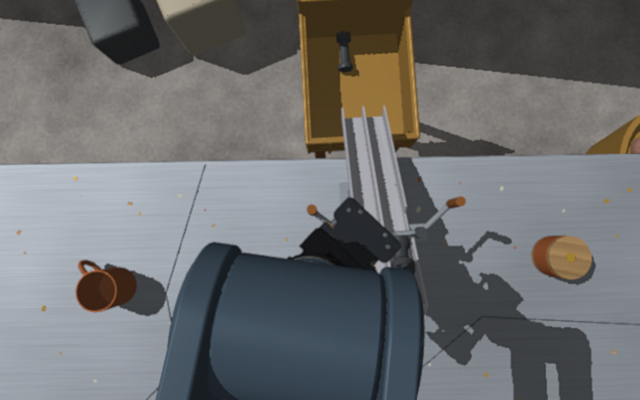

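```bash
python3 -c "
from rig import *
print(hand_in())"
```

```text
the job is handed in; nothing more can be done
None
```

The taller rook is in the cane crate, its lever is back home, and the shorter rook is still behind its gate. I handed the job in at about 9 s; the limit is 38 s.

- **Lane:** both the top and side pictures showed the longer rook in the left lane, so I used the left lever.
- **Move:** I gripped the left peg and swung the lever through its full 80° arc. Pushing a little further moved it only 0.5 mm while the force rose to about 14 N, so it was at its stop. The rook was already in the crate by then, and I opened the fingers and lifted clear.
- **Last checks:** in the last side picture the left peg top was at pixel (311.5, 204.5), against (311.8, 204.3) at the start. The tall rook lay on the crate floor and the short rook and right lever had not moved. The arm was clear, with only sensor noise on the wrist force.
- **Disagreements:** the wrist camera placed the peg about 4 mm further out than the top and side cameras did, so I aimed between the two. The fingers also read 14.4 mm on the 16 mm peg. Neither affected the grip.

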